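# Build up a drip coffee filter on a mug

## Task

Set up the steel drip coffee filter on the green-and-cream mug: put the drip plate on the mug's rim with its collar up, stand the brewing chamber inside the collar, lower the press into the chamber knob up, and last cover it with the domed lid, in that order, each piece seated level and let go of before the next. The mug must stay standing upright on the worktop, and the orange mug near the front edge and the kitchen timer are to be left where they are.

Things in the scene. Friction and masses are not known exactly. Their poses are not given: they have to be found in the camera images.
- mug_rim (a point): Green-and-cream mug, loose, with side handle, 99 mm high; its mouth is about 85 mm across outside, 70 mm inside. The filter is built on it. This point: centre of the mouth, level with the rim; z up; the handle points to its own -y.
- plate_c (a point): Round steel drip plate, loose, right side up, 23 mm high: below a boss 50 mm across, 6 mm high (goes into the mug's mouth with play); a disc 92 mm across, 3 mm thick (rests on the rim); on top an upright collar 67 mm across outside (grasp there), 62 inside, 14 high. This point: on the axis, half-way up, 5.5 mm above the disc's underside, 2.5 above its top. z up, round.
- chamber_c (a point): Brewing chamber, loose: plain open steel cup, no handle, mouth up, 40 mm high, 54 mm across outside (lowest 8 mm bevelled to 46), 48 inside, floor 3 mm thick. It stands on the plate's disc inside the collar with 4 mm play all round; its upper 26 mm stay clear of the collar. This point: on the axis, half-way up (20 mm). z up, round.
- press_c (a point): Press, loose, standing: steel disc 40 mm across, 6 mm thick, thin stem, black upright knob 16 mm across from 42 to 62 mm above the underside (the top). It stands on the chamber's floor with 4 mm play all round, the knob then 5 to 25 mm above the chamber's rim. This point: on the axis, half-way up (31 mm). z up, round.
- lid_c (a point): Domed steel lid, loose, mouth down, 58 mm high: skirt 67 mm across outside, 62 inside; hollow dome 51 mm across; black knob 16 mm across from 40 mm up to the top. The skirt goes over the chamber's rim with 4 mm play; the inside of its shoulder, 7 mm above the lower edge, rests on that rim. This point: on the axis, half-way up (29 mm). z up, round.
- orange_rim (a point): Plain orange mug near the front edge (another one far back belongs to the room), loose, 101 mm high, a bystander not to be moved. This point is the centre of its mouth, level with the rim, 80 mm across outside; its handle sticks out about 80 mm from this point towards -y of its own axes.
- timer: Round red-and-white kitchen timer, loose, 65 mm across, 52 mm high, a bystander not to be moved; origin at the centre of its underside.

How it is judged:
By the outcome, as a careful person would: the job done as asked, in the order asked, and still so for the second after the job is handed in, with the robot touching nothing.
It also fails if it takes over 104 s, if anything falls off the work surface, if the arm or the gripper's body presses on something with over 40 N, if the wrist force passes 120 N, or if a joint passes its speed limit or range.

## Robot

A 6-joint arm with a two-finger parallel gripper is mounted at the origin on a cart in front of the work surface, level with it; the furniture and walls round the work are solid. World frame = base frame: x ahead of the robot, y to its left, z up, the work surface at z = 0. Lengths are in m, angles in rad, forces in N, time in s.
With the tool pointing down it reaches from about 0.2 to 0.875 m from the base axis. Payload 3.4 kg.
Tool frame: the origin (TCP) lies at the very end of the fingers, on their centre line; the grasp point (between the pads) lies 19 mm behind it (ctrl.grip_depth is the distance from the TCP to the grasp point, in m); z points along the fingers, y is the line along which they close (so a half turn about z gives the same grasp; the last joint's range is limited). The gripper opens to 94 mm and grips with 3 to 60 N. Pads are 16 mm wide; open, the fingers measure 119 mm over their backs; the gripper's body (75 mm by 177 mm) begins 78 mm behind the grasp point.
Start: joints at [-1.298, 0.276, 1.505, -0, 1.361, -0.121], TCP at [0.221, -0.531, 0.205] pointing down, gripper open.
Joint ranges: [-2.89, 2.89], [-0.75, 2.08], [0.22, 2.7], [-1.18, 4.32], [0.11, 2.71], [-2.7, 2.7]. Speed limits (rad/s): [2.57, 2.57, 3.14, 3.14, 3.14, 3.14].

## Interface

Orientations are given as a unit quaternion [w, x, y, z].
In Python, from rig import ctrl, snapshot, camera_model, close_job gives the robot as it stands. The module is installed in compiled form; this text tells all that it offers.
- The arm moves only by the shell command python3 -m inch 'ROWS' [FORCE]. ROWS is JSON, a list of rows, each a list of 5 numbers: the shift along the world's x, y, z in units of 0.25 m (1.0 is 0.25 m), then the turn about the world's z in units of 180 degrees (1.0 is 180 degrees), then the closure, from -1 (fully open) to 1 (shut). In form: [[tx, ty, tz, twist, hand], ...]. A call has 1 to 10 rows; each row shifts and turns the commanded pose from where the row before left it; what a row does not reach is not made up. A row lasts 1/8 s, in which the tool goes at most 62.5 mm and 10.7 degrees, less where a joint would pass 70% of its speed; a pose out of reach is approached as far as the arm can. A call with a number of a shift or a turn outside -1 to 1 is refused whole. A call with a gripper value outside its range is refused whole. The fingers move at their own pace and stop on an object; FORCE is the grip in N (left out, the last holds). Time passes only in rows, so rows that do not move let the fingers close. It gives the time, the measured TCP pose, the force, the opening and the grip force at its end, in the units of the state.
- ctrl.sense(): the state, without advancing time (a new reading comes with each control period).
- snapshot(name): name is "scene" or "top" or "wrist"; returns the picture (420x560x3 uint8, blue, green, red); there is no depth.
- camera_model(name): a dict with "K" (3x3 intrinsics, pixels), "pose" (4x4, takes a point from camera to world coordinates). Camera axes: x right, y down, z forward; pixel columns grow to the right and rows downward; lengths in m; the calibration is good to about 2 mm. The wrist camera is an equidistant fisheye: a pixel r from the principal point sees the ray r / f radians off the axis. A picture is of the moment at which its call begins: read the wrist's pose just before it. camera_model takes no time and is no camera call; for the wrist camera it gives the pose at the moment of the call.
- close_job(): hands the job in; it is judged then, once.
The state is a dict: "t": time; "joint_pos": joint angles; "qvel": joint speeds; "tau": joint torques, N m; "position": TCP position; "orientation": TCP orientation; "force": force on the tool from outside, world axes, zero at the start; "torque": the same for the moment, N m; "opening": finger opening in m; "grasp_force": force on a finger pad.
Only numpy, scipy, OpenCV 4.12 (cv2) and the standard library are available. Lean on these libraries where they do the work, as an engineer would, in place of code of your own. Each camera call takes 0.05 s, during which the arm holds its last target. There are 200 camera calls.

## Working session

There is one attempt and no reset: what is moved stays moved. The work goes in short steps, Python scripts to look and compute and a shell command to move; the robot and the scene stay as the last step left them, time stands still between calls to the robot, and variables do not carry over. Pictures are saved under pics/ and viewed, at most 16 in all, crops included, and the job is handed in when it is done.

```bash
mkdir -p pics; cat > h.py <<'E'
import numpy as np, cv2
from rig import ctrl, snapshot, camera_model
def ray(cm,u,v,fish=False):
    K=np.array(cm["K"]);T=np.array(cm["pose"])
    x=(u-K[0,2])/K[0,0];y=(v-K[1,2])/K[1,1]
    if fish:
        r=np.hypot(x,y);s=np.sin(r)/max(r,1e-9);d=np.array([x*s,y*s,np.cos(r)])
    else: d=np.array([x,y,1.])
    return T[:3,3],T[:3,:3]@d
def onplane(cm,u,v,z,fish=False):
    o,d=ray(cm,u,v,fish);return (o+d*(z-o[2])/d[2])[:2]
def proj(cm,p,fish=False):
    K=np.array(cm["K"]);T=np.array(cm["pose"]);q=T[:3,:3].T@(np.array(p)-T[:3,3])
    if fish:
        h=np.hypot(q[0],q[1]);th=np.arctan2(h,q[2]);x,y=q[:2]/max(h,1e-9)*th
    else: x,y=q[:2]/q[2]
    return K[0,0]*x+K[0,2],K[1,1]*y+K[1,2]
E
python3 - <<'E'
from h import *
for n in("scene","top","wrist"):
    cm=camera_model(n);im=snapshot(n);cv2.imwrite(f"pics/{n}0.png",im)
    print(n,np.round(cm["K"],1).tolist(),np.round(cm["pose"],3).tolist())
s=ctrl.sense();print(s["position"],s["orientation"],s["opening"],s["t"],ctrl.grip_depth)
E
```

```text
scene [[423.1, 0.0, 277.6], [0.0, 423.1, 205.9], [0.0, 0.0, 1.0]] [[-0.416, -0.63, 0.656, -0.066], [-0.909, 0.277, -0.31, 0.299], [0.014, -0.725, -0.688, 0.737], [0.0, 0.0, 0.0, 1.0]]
top [[407.9, 0.0, 278.1], [0.0, 407.9, 213.9], [0.0, 0.0, 1.0]] [[0.028, -0.995, 0.1, 0.46], [-1.0, -0.028, 0.003, 0.016], [0.0, -0.1, -0.995, 1.08], [0.0, 0.0, 0.0, 1.0]]
wrist [[325.2, 0.0, 275.8], [0.0, 325.2, 207.6], [0.0, 0.0, 1.0]] [[0.384, -0.896, -0.221, 0.285], [-0.923, -0.374, -0.089, -0.503], [-0.003, 0.239, -0.971, 0.384], [0.0, 0.0, 0.0, 1.0]]
[ 0.22053211 -0.53059016  0.20482508] [-6.74832804e-04  9.80675675e-01  1.95639372e-01 -4.25554810e-05] 0.09410982977622251 0.15 0.0188
```

View pics/scene0.png

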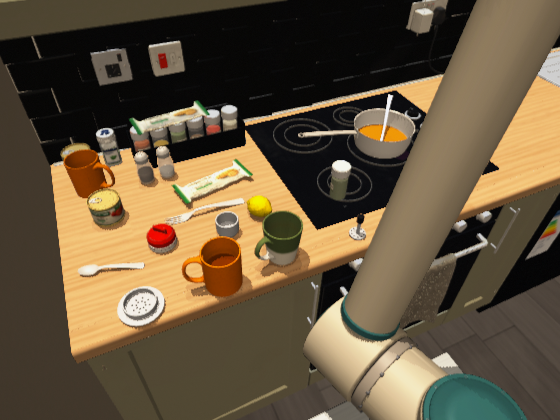

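View pics/top0.png

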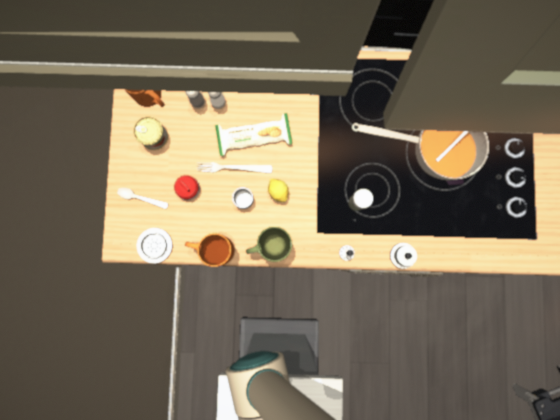

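The overhead view shows the plate at (154,246), orange mug (216,250), green mug (274,244), chamber (243,199), press (347,253), lid (404,256) and timer (186,187). I'll refine these in a magnified crop.

```bash
python3 - <<'E'
from h import *
im=cv2.imread("pics/top0.png")
c=cv2.resize(im[175:275,125:285],None,fx=5,fy=5,interpolation=cv2.INTER_CUBIC)
d=cv2.resize(im[235:275,325:425],None,fx=5,fy=5,interpolation=cv2.INTER_CUBIC)
o=np.zeros((500,800,3),np.uint8);o[:]=c
cv2.imwrite("pics/c1.png",o);cv2.imwrite("pics/c2.png",d)
cm=camera_model("top")
for n,u,v,z in [("plate",154,246,.02),("orange",216,250,.101),("mug",274,244,.099),("chamber",243,199,.04),("press",347,253,.05),("lid",404,256,.04),("timer",186,187,.05)]:print(n,onplane(cm,u,v,z).round(4))
E
```

```text
plate [0.4742 0.3374]
orange [0.4678 0.1642]
mug [0.4861 0.0261]
chamber [0.6007 0.1097]
press [ 0.47   -0.1574]
lid [ 0.4666 -0.3037]
timer [0.6262 0.2555]
```

View pics/c1.png

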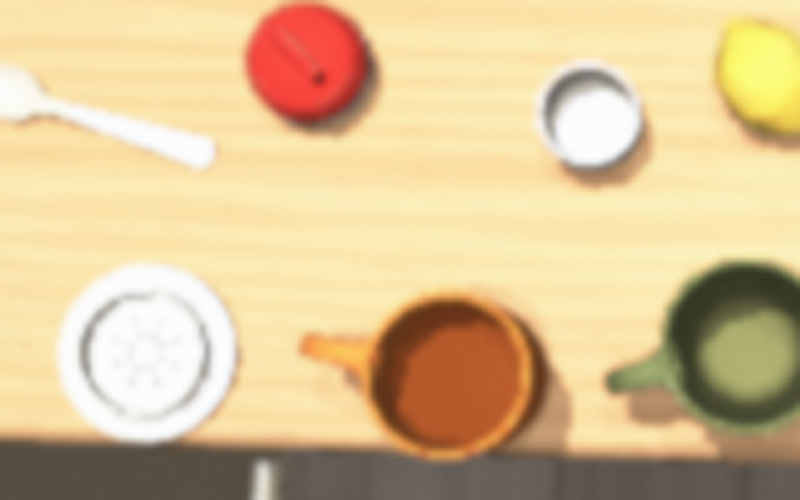

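View pics/c2.png

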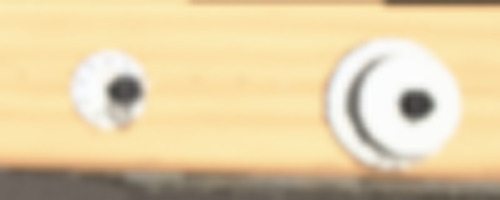

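Chamber, plate and mug circles read well in the crops: plate disc (154.2,245.2), mug rim (274.6,244), chamber rim (242.8,197.6), press knob (349.6,252.6), lid knob (408,255.4). Next I move over the plate.

```bash

python3 -m inch '[[0.06,0.24,0,-0.0126,-1],[0.06,0.24,0,-0.0126,-1],[0.06,0.24,0,-0.0126,-1],[0.06,0.24,0,-0.0126,-1],[0.06,0.24,0,-0.0126,-1],[0.06,0.24,0,-0.0126,-1],[0.06,0.24,0,-0.0126,-1],[0.06,0.24,0,-0.0126,-1],[0.06,0.24,0,-0.0126,-1],[0.06,0.24,0,-0.0126,-1]]' 20
python3 -m inch '[[0.085,0.215,0,0,-1],[0.085,0.215,0,0,-1],[0.085,0.215,0,0,-1],[0.085,0.215,0,0,-1],[0.085,0.215,0,0,-1],[0,0,0,0,-1],[0,0,0,0,-1]]'
python3 - <<'E'
from h import *
cm=camera_model("top")
for n,u,v,z in [("plate",154.2,245.2,.009),("orange",214.8,249.6,.101),("mug",274.6,244,.099),("chamber",242.8,197.6,.04),("press knob",349.6,252.6,.062),("press disc",346.5,252.4,.006),("lid skirt",403.4,255.6,.005),("lid knob",408,255.4,.058)]:print(n,onplane(cm,u,v,z).round(4))
cw=camera_model("wrist");im=snapshot("wrist");cv2.imwrite("pics/w1.png",im)
print(np.round(cw["pose"],3).tolist()); print(ctrl.sense()["position"])
print(proj(cw,(.478,.338,.009),True))
E
```

```text
t: 1.4
position: [0.3707, 0.071, 0.2057]
orientation: [0.0, 1.0, -0.002, 0.001]
force: [1.3, -1.0, 0.2]
opening: 0.0939
grasp_force: 0.0
t: 2.28
position: [0.4762, 0.3372, 0.2047]
orientation: [0.001, 1.0, -0.001, -0.001]
force: [0.5, 0.5, -0.3]
opening: 0.0941
grasp_force: 0.0
plate [0.4764 0.3403]
orange [0.4687 0.1671]
mug [0.4861 0.0246]
chamber [0.6044 0.1104]
press knob [ 0.4711 -0.1619]
press disc [ 0.472  -0.1635]
lid skirt [ 0.4679 -0.3129]
lid knob [ 0.4683 -0.3081]
[[-0.001, -0.971, -0.241, 0.546], [-1.0, 0.001, -0.0, 0.338], [0.0, 0.241, -0.971, 0.384], [0.0, 0.0, 0.0, 1.0]]
[0.47613554 0.33665889 0.20511513]
(np.float64(275.8332774137854), np.float64(186.66986854584468))
```

View pics/w1.png

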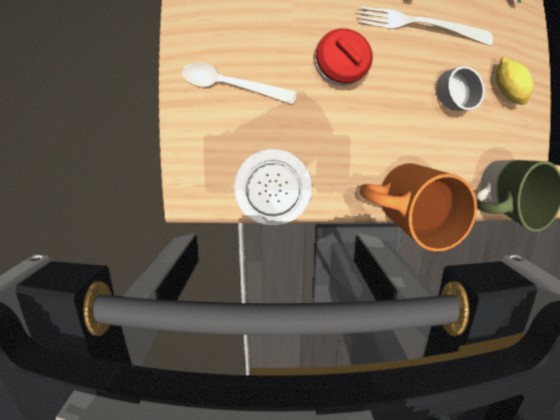

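The wrist view shows the plate disc centred at about (273,187), on the counter edge, with the orange mug's handle clear to its right. I'll fit the disc edge on its plane.

```bash
cat >> h.py <<'E'
def fitcirc(P):
    P=np.array(P);A=np.c_[2*P,np.ones(len(P))];b=(P**2).sum(1)
    for _ in range(4):
        s=np.linalg.lstsq(A,b,rcond=None)[0];r=np.sqrt(s[2]+s[:2]@s[:2])
        e=abs(np.hypot(*(P-s[:2]).T)-r);k=e<=max(np.percentile(e,85),3e-4);P,A,b=P[k],A[k],b[k]
    return s[:2],r
def blob(im,mask,u,v,cm,z,fish,outer=True):
    """contour of mask blob nearest (u,v) -> circle on plane z"""
    cs,_=cv2.findContours(mask.astype(np.uint8)*255,cv2.RETR_EXTERNAL,cv2.CHAIN_APPROX_NONE)
    cs=[c for c in cs if cv2.contourArea(c)>60]
    c=max(cs,key=lambda c:cv2.pointPolygonTest(c,(float(u),float(v)),True))
    h=cv2.convexHull(c)[:,0]
    h=c[:,0]
    return fitcirc([onplane(cm,x,y,z,fish) for x,y in h])
E
python3 - <<'E'
from h import *
cw=camera_model("wrist");im=cv2.imread("pics/w1.png")
hsv=cv2.cvtColor(im,cv2.COLOR_BGR2HSV)
for t in (50,70):
  m=(hsv[...,1]<t)&(hsv[...,2]>120)
  c,r=blob(im,m,273,187,cw,.009,True);print(c,r)
# chamber
m=(hsv[...,1]<70)&(hsv[...,2]>60)
print(blob(im,m,461,89,cw,.04,True))
E
```

```text
[0.47700067 0.34144616] 0.04543834715719809
[0.47686686 0.34139687] 0.04585311673868016
(array([0.6042868 , 0.11980927]), np.float64(0.03350588374679973))
```

```bash

python3 -m inch '[[0.003,0.018,-0.2,0,-1],[0,0,-0.2,0,-1],[0,0,-0.2,0,-1],[0,0,-0.1,0,-1],[0,0,-0.05,0,-1],[0,0,-0.022,0,-1],[0,0,0,0,-1],[0,0,0,0,-1]]'
python3 -m inch '[[0,0,0,0,0.6],[0,0,0,0,0.6],[0,0,0,0,0.6],[0,0,0,0,0.6],[0,0,0,0,0.6],[0,0,0,0,0.6]]'
python3 -m inch '[[0,0,0.05,0,0.6],[0,0,0.2,0,0.6],[0,0,0.2,0,0.6],[0,0,0.2,0,0.6],[0,0,0.1,0,0.6],[0,0,0,0,0.6],[0,0,0,0,0.6]]'
python3 - <<'E'
from h import *
cw=camera_model("wrist");im=snapshot("wrist");cv2.imwrite("pics/w2.png",im)
E
```

```text
t: 3.32
position: [0.4784, 0.3426, 0.0137]
orientation: [-0.0, 1.0, -0.001, 0.001]
force: [1.3, 0.8, 0.4]
opening: 0.0943
grasp_force: 0.0
t: 4.08
position: [0.4777, 0.3421, 0.0126]
orientation: [0.0, 1.0, -0.001, 0.0]
force: [-0.2, -0.8, 3.0]
opening: 0.0655
grasp_force: 19.9
t: 4.95
position: [0.4767, 0.3418, 0.1988]
orientation: [0.001, 1.0, -0.001, -0.001]
force: [0.2, -0.2, -1.5]
opening: 0.0655
grasp_force: 19.9
```

View pics/w2.png

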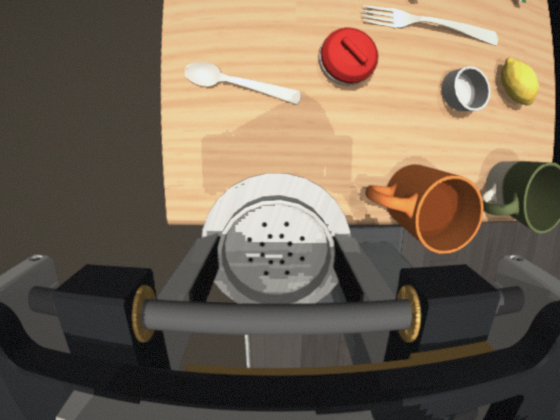

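The plate is held level between the pads, centred around (277,250). Next I view the mug from slightly in front of it.

```bash

python3 -m inch '[[-0.05,-0.21,0,0,0.6],[-0.05,-0.21,0,0,0.6],[-0.05,-0.21,0,0,0.6],[-0.05,-0.21,0,0,0.6],[-0.05,-0.21,0,0,0.6],[-0.05,-0.21,0,0,0.6],[0,0,0,0,0.6],[0,0,0,0,0.6],[0,0,0,0,0.6]]'
python3 - <<'E'
from h import *
cw=camera_model("wrist");im=snapshot("wrist");cv2.imwrite("pics/w3.png",im);np.save("w3.npy",cw["pose"])
print(ctrl.sense()["position"],proj(cw,(.486,.0246,.099),True))
E
```

```text
t: 6.12
position: [0.4027, 0.0284, 0.1995]
orientation: [-0.0, 1.0, -0.0, -0.0]
force: [0.2, 0.2, -0.9]
opening: 0.0654
grasp_force: 19.9
[0.40272945 0.02845209 0.19959997] (np.float64(281.6132042337303), np.float64(112.8132761911811))
```

View pics/w3.png

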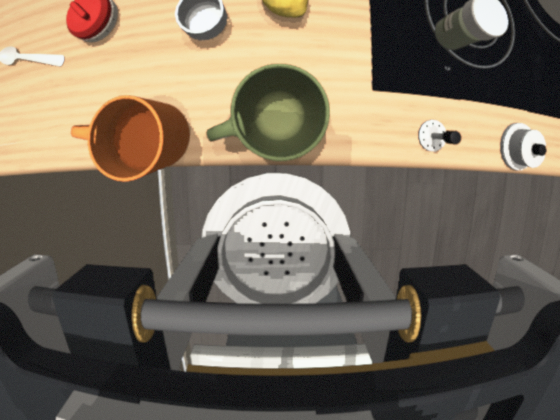

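The mug rim circle is at about (280,113), handle to the left; the press disc is at (432,136) with its knob at (452,137), the lid knob at (539,149), and the chamber at (200,17).

```bash
python3 - <<'E'
from h import *
cw=camera_model("wrist");cw=dict(cw);cw["pose"]=np.load("w3.npy");im=cv2.imread("pics/w3.png")
hsv=cv2.cvtColor(im,cv2.COLOR_BGR2HSV)
# mug
m=((hsv[...,0]>28)&(hsv[...,0]<75)&(hsv[...,1]>60)&(hsv[...,2]>25)).astype(np.uint8)
m[:55]=0;m[170:]=0;m[:,:200]=0;m[:,340:]=0
m=cv2.morphologyEx(m,cv2.MORPH_CLOSE,np.ones((5,5)))
c=max(cv2.findContours(m,cv2.RETR_EXTERNAL,cv2.CHAIN_APPROX_NONE)[0],key=cv2.contourArea)[:,0]
c=c[(c[:,0]>245)]
print("mug",fitcirc([onplane(cw,x,y,.099,True) for x,y in c]),len(c))
# plate disc upper arc: for columns find first white going down from row 160
z=ctrl.sense()["position"][2]-.0036
P=[]
for u in range(225,330,4):
    col=im[168:230,u].min(1); k=np.argmax(col>110)
    P.append((u,168+k))
print(P[::4]);
print("disc",fitcirc([onplane(cw,x,y,z,True) for x,y in P]))
k=((hsv[...,2]<45)).astype(np.uint8)
for (u0,v0,z) in [(453,137,.062),(540,149,.058)]:
    w=k[v0-9:v0+10,u0-9:u0+10];ys,xs=np.nonzero(w)
    u,v=xs.mean()+u0-9,ys.mean()+v0-9;print("knob",u,v,onplane(cw,u,v,z,True))
E
```

```text
mug (array([0.48716489, 0.02620724]), np.float64(0.04163494240722214)) 205
[(225, np.int64(191)), (241, np.int64(181)), (257, np.int64(175)), (273, np.int64(172)), (289, np.int64(173)), (305, np.int64(178)), (321, np.int64(186))]
disc (array([0.4024801 , 0.02918637]), np.float64(0.04512253755255838))
knob 449.264367816092 137.02298850574712 [ 0.4715251  -0.15543777]
knob 538.1578947368421 149.26315789473685 [ 0.46882821 -0.30099284]
```

```bash

python3 -m inch '[[0.15,-0.006,0,0,0.6],[0.15,-0.006,0,0,0.6],[0.037,0,0,0,0.6],[0,0,-0.15,0,0.6],[0,0,-0.12,0,0.6],[0,0,-0.06,0,0.6],[0,0,-0.03,0,0.6],[0,0,-0.008,0,0.6],[0,0,0,0,0.6],[0,0,0,0,0.6]]'
python3 -m inch '[[0,0,-0.004,0,0.6],[0,0,0,0,0.6],[0,0,0,0,0.6]]'
```

```text
t: 7.42
position: [0.4875, 0.0241, 0.1087]
orientation: [0.0, 1.0, -0.001, 0.001]
force: [-0.1, 0.0, -0.6]
opening: 0.0654
grasp_force: 19.9
t: 7.8
position: [0.4869, 0.0242, 0.107]
orientation: [0.0, 1.0, -0.001, 0.0]
force: [0.2, -0.1, -1.9]
opening: 0.0652
grasp_force: 19.9
```

```bash

python3 -m inch '[[0,0,-0.006,0,0.6],[0,0,0,0,0.6],[0,0,0,0,0.6]]'
python3 -m inch '[[0,0,0,0,0.3],[0,0,0,0,-0.3],[0,0,0,0,-1],[0,0,0,0,-1],[0,0,0,0,-1],[0,0,0,0,-1]]'
python3 -m inch '[[0,0,0.05,0,-1],[0,0,0.2,0,-1],[0,0,0.15,0,-1],[-0.2,0,0,0,-1],[-0.2,0,0,0,-1],[0,0,0,0,-1],[0,0,0,0,-1],[0,0,0,0,-1]]'
python3 - <<'E'
from h import *
cw=camera_model("wrist");im=snapshot("wrist");cv2.imwrite("pics/w4.png",im);np.save("w4.npy",cw["pose"])
s=snapshot("scene");cv2.imwrite("pics/s4.png",s);print(ctrl.sense()["position"])
o=np.zeros((420,800,3),np.uint8);o[:,:560]=im;o[:240,560:]=cv2.resize(s[190:310,200:320],(240,240),interpolation=cv2.INTER_CUBIC)
cv2.imwrite("pics/o4.png",o)
E
```

```text
t: 8.18
position: [0.487, 0.0242, 0.1056]
orientation: [0.0, 1.0, -0.001, 0.0]
force: [0.1, -0.6, 0.6]
opening: 0.0652
grasp_force: 19.9
t: 8.93
position: [0.4868, 0.0243, 0.1055]
orientation: [0.0, 1.0, -0.001, -0.0]
force: [-0.3, 0.7, 0.7]
opening: 0.0938
grasp_force: 0.0
t: 9.93
position: [0.3883, 0.0241, 0.2059]
orientation: [0.0, 1.0, -0.001, 0.001]
force: [0.5, 0.3, -0.2]
opening: 0.0941
grasp_force: 0.0
[0.38789862 0.02413284 0.20548818]
```

View pics/o4.png

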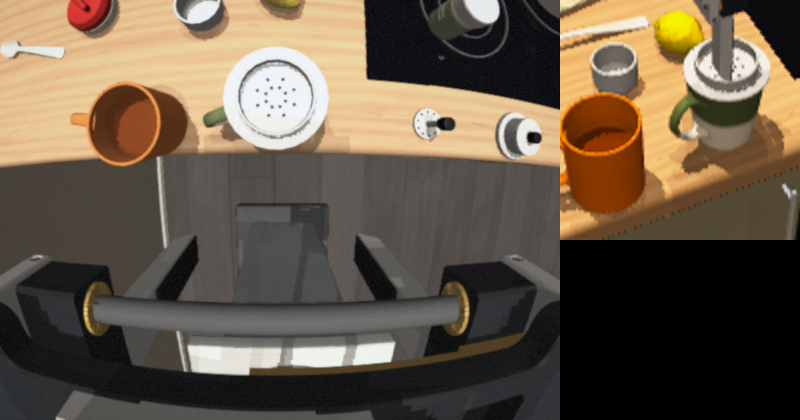

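The plate sits level and centred on the mug at (276,98). Next I measure it and move towards the chamber.

```bash

python3 -m inch '[[0.12,0.069,0,0,-1],[0.12,0.069,0,0,-1],[0.12,0.069,0,0,-1],[0.12,0.069,0,0,-1],[0.12,0.069,0,0,-1],[0,0,0,0,-1],[0,0,0,0,-1],[0,0,0,0,-1]]'
python3 - <<'E'
from h import *
cw=camera_model("wrist");im=snapshot("wrist");cv2.imwrite("pics/w5.png",im);np.save("w5.npy",cw["pose"])
print(ctrl.sense()["position"])
def pm(im):
    hsv=cv2.cvtColor(im,cv2.COLOR_BGR2HSV);return (hsv[...,1]<70)&(hsv[...,2]>50)
u,v=proj(cw,(.604,.112,.04),True);print(u,v)
m=pm(im); m=cv2.morphologyEx(m.astype(np.uint8),cv2.MORPH_CLOSE,np.ones((7,7)))
print("chamber",blob(im,m,u,v,cw,.04,True))
x,y=int(u)-70,int(v)-70
cv2.imwrite("pics/o5.png",np.hstack([cv2.resize(im[max(y,0):y+140,x:x+140],(400,400)),cv2.cvtColor(cv2.resize(m[max(y,0):y+140,x:x+140]*255,(400,400)),cv2.COLOR_GRAY2BGR)]))
c4=dict(cw);c4["pose"]=np.load("w4.npy");i4=cv2.imread("pics/w4.png")
m4=((i4.min(2)>110)).astype(np.uint8)
print("plate",blob(i4,cv2.morphologyEx(m4,cv2.MORPH_CLOSE,np.ones((5,5))),276,98,c4,.102,True))
E
```

```text
t: 11.02
position: [0.5359, 0.11, 0.2055]
orientation: [0.0, 1.0, -0.001, -0.0]
force: [0.2, 0.1, -0.6]
opening: 0.094
grasp_force: 0.0
[0.53603912 0.10993222 0.20562481]
274.7873994583683 130.18610250920403
chamber (array([0.60571254, 0.11240725]), np.float64(0.026944525353687413))
plate (array([0.44265263, 0.09868184]), np.float64(0.19011605769695458))
```

View pics/o5.png

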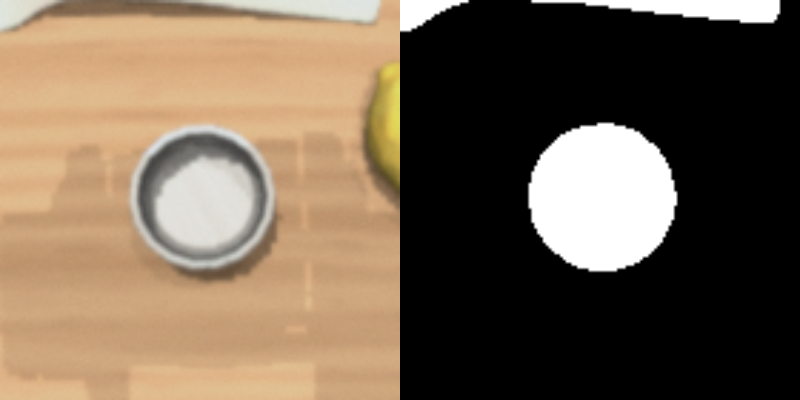

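The chamber is at (.6057,.1124) with a clean fit; the lemon's edge is about 62 mm off to the right, so I descend with the fingers part open.

```bash

python3 -m inch '[[0.14,0.010,0,0,-0.5],[0.139,0,0,0,-0.5],[0,0,-0.2,0,-0.5],[0,0,-0.2,0,-0.5],[0,0,-0.2,0,-0.5],[0,0,-0.1,0,-0.5],[0,0,-0.05,0,-0.5],[0,0,0,0,-0.5],[0,0,0,0,-0.5]]'
python3 -m inch '[[0,0,0,0,0.6],[0,0,0,0,0.6],[0,0,0,0,0.6],[0,0,0,0,0.6],[0,0,0,0,0.6]]'
python3 -m inch '[[0,0,0.1,0,0.6],[0,0,0.2,0,0.6],[0,0,0.2,0,0.6],[0,0,0.25,0,0.6],[0,0,0.1,0,0.6],[0,0,0,0,0.6],[0,0,0,0,0.6],[0,0,0,0,0.6]]'
python3 - <<'E'
from h import *
cw=camera_model("wrist")
c4=dict(cw);c4["pose"]=np.load("w4.npy");i4=cv2.imread("pics/w4.png")
m4=((i4.min(2)>100)).astype(np.uint8)
k=np.zeros_like(m4);cv2.circle(k,(276,98),66,1,-1);m4*=k
print("plate",blob(i4,cv2.morphologyEx(m4,cv2.MORPH_CLOSE,np.ones((5,5))),276,98,c4,.102,True))
E
```

```text
t: 12.2
position: [0.6078, 0.113, 0.0195]
orientation: [-0.0, 1.0, -0.001, 0.001]
force: [0.4, -0.4, 0.7]
opening: 0.0704
grasp_force: 0.0
t: 12.82
position: [0.6072, 0.1129, 0.0189]
orientation: [0.0, 1.0, -0.001, 0.001]
force: [-0.8, -0.2, 4.6]
opening: 0.0543
grasp_force: 20.0
t: 13.82
position: [0.6055, 0.1129, 0.2281]
orientation: [0.0, 1.0, -0.001, -0.002]
force: [0.4, 0.2, -0.9]
opening: 0.0546
grasp_force: 20.0
plate (array([0.48873166, 0.02447271]), np.float64(0.05615335665433373))
```

```bash

python3 -m inch '[[-0.16,-0.071,0,0,0.6],[-0.16,-0.071,0,0,0.6],[-0.16,-0.071,0,0,0.6],[-0.16,-0.071,0,0,0.6],[-0.16,-0.071,0,0,0.6],[0,0,0,0,0.6],[0,0,0,0,0.6],[0,0,0,0,0.6]]'
python3 - <<'E'
from h import *
cw=camera_model("wrist");im=snapshot("wrist");cv2.imwrite("pics/w6.png",im);np.save("w6.npy",cw["pose"])
print(ctrl.sense()["position"],proj(cw,(.487,.025,.102),True))
E
```

```text
t: 14.82
position: [0.4076, 0.0245, 0.2301]
orientation: [-0.0, 1.0, -0.001, -0.0]
force: [-0.5, 0.4, -0.7]
opening: 0.0543
grasp_force: 20.0
[0.40754445 0.02449228 0.23014981] (np.float64(276.34373989305027), np.float64(118.47641107355669))
```

View pics/w6.png

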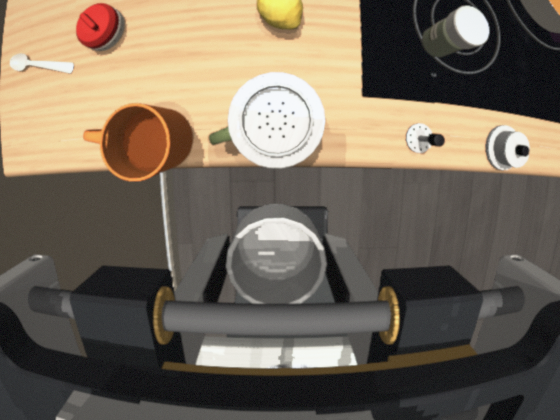

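The chamber is held upright at (277,262), and the plate centre is near (276.5,119), close to the prediction. I'll take a radial edge fit of both.

```bash
cat >> h.py <<'E'
def radial(im,u,v,r0,r1,a0,a1,cm,z,fish=True):
    """strongest bright->dark step of the min channel along rays -> circle on plane z"""
    g=cv2.GaussianBlur(im.min(2),(3,3),0).astype(float);P=[]
    for a in np.radians(np.arange(a0,a1,4)):
        rs=np.arange(r0,r1,.5);xs=u+rs*np.cos(a);ys=v+rs*np.sin(a)
        l=cv2.remap(g.astype(np.float32),xs.astype(np.float32)[None],ys.astype(np.float32)[None],1)[0]
        d=l[4:]-l[:-4];k=int(np.argmin(d));P.append(onplane(cm,xs[k+2],ys[k+2],z,fish))
    return fitcirc(P)
E
python3 - <<'E'
from h import *
cw=dict(camera_model("wrist"));cw["pose"]=np.load("w6.npy");im=cv2.imread("pics/w6.png")
print("disc",radial(im,276.5,119,38,56,-150,120,cw,.1015))
print("chamber rim", radial(im,277,258,40,56,-160,-20,cw,.230+.021))
E
```

```text
disc (array([0.48616963, 0.0254695 ]), np.float64(0.04599808521980324))
chamber rim (array([0.40659195, 0.0254222 ]), np.float64(0.02633131508061026))
```

```bash

python3 -m inch '[[0.16,0,0,0,0.6],[0.159,0,0,0,0.6],[0,0,-0.15,0,0.6],[0,0,-0.13,0,0.6],[0,0,-0.05,0,0.6],[0,0,0,0,0.6],[0,0,-0.03,0,0.6],[0,0,-0.03,0,0.6],[0,0,-0.02,0,0.6],[0,0,0,0,0.6]]'
python3 -m inch '[[0,0,-0.01,0,0.6],[0,0,-0.01,0,0.6],[0,0,0,0,0.6],[0,0,0,0,0.6]]'
```

```text
t: 16.12
position: [0.4861, 0.0242, 0.1277]
orientation: [0.0, 1.0, -0.001, -0.0]
force: [-0.3, 0.5, -1.2]
opening: 0.0541
grasp_force: 20.0
t: 16.62
position: [0.4865, 0.0242, 0.123]
orientation: [0.0, 1.0, -0.001, 0.0]
force: [0.2, -0.0, -0.9]
opening: 0.0546
grasp_force: 20.0
```

```bash

python3 -m inch '[[0,0,-0.008,0,0.6],[0,0,0,0,0.6],[0,0,0,0,0.6]]'
python3 -m inch '[[0,0,0,0,0.2],[0,0,0,0,-0.3],[0,0,0,0,-0.5],[0,0,0,0,-0.5],[0,0,0,0,-0.5]]'
python3 -m inch '[[0,0,0.05,0,-0.5],[0,0,0.2,0,-0.5],[0,0,0.15,0,-0.5],[-0.2,0,0,0,-1],[-0.2,-0.1,0,0,-1],[0,-0.2,0,0,-1],[0,-0.2,0,0,-1],[0,0,0,0,-1],[0,0,0,0,-1]]'
python3 - <<'E'
from h import *
cw=camera_model("wrist");im=snapshot("wrist");cv2.imwrite("pics/w7.png",im);np.save("w7.npy",cw["pose"])
print(ctrl.sense()["position"])
E
```

```text
t: 17.0
position: [0.4864, 0.0242, 0.121]
orientation: [0.0, 1.0, -0.001, 0.0]
force: [-0.3, -0.4, 0.0]
opening: 0.0544
grasp_force: 20.0
t: 17.62
position: [0.4864, 0.0242, 0.121]
orientation: [0.0, 1.0, -0.001, 0.0]
force: [0.4, 0.6, 0.5]
opening: 0.0707
grasp_force: 0.0
t: 18.75
position: [0.3864, -0.1004, 0.2214]
orientation: [-0.0, 1.0, -0.001, 0.0]
force: [-0.3, -0.4, -0.0]
opening: 0.0938
grasp_force: 0.0
[ 0.38631831 -0.09999763  0.22130563]
```

View pics/w7.png

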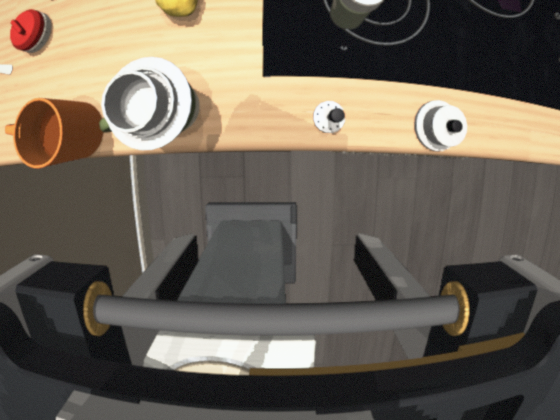

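The chamber stands in the collar (rim about (139,102)); the press knob is at (337,115), its disc at (329,117), and the lid knob at (455,126). I'll measure these.

```bash
python3 - <<'E'
from h import *
cw=dict(camera_model("wrist"));cw["pose"]=np.load("w7.npy");im=cv2.imread("pics/w7.png")
hsv=cv2.cvtColor(im,cv2.COLOR_BGR2HSV)
k=(hsv[...,2]<70).astype(np.uint8)
for (u0,v0,z) in [(337,115,.062),(455,126,.058)]:
    n,l,st,ce=cv2.connectedComponentsWithStats(k[v0-12:v0+13,u0-12:u0+13])
    print("knob",st[1:],[(c+[u0-12,v0-12],onplane(cw,*(c+[u0-12,v0-12]),z,True)) for c in ce[1:]])
print("press disc",radial(im,329,117,12,22,60,330,cw,.006))
print("lid skirt",radial(im,441,126,18,34,60,320,cw,.003))
a=cv2.resize(im[85:155,300:370],(400,400),interpolation=cv2.INTER_CUBIC);b=cv2.resize(im[90:160,405:475],(400,400),interpolation=cv2.INTER_CUBIC)
cv2.imwrite("pics/o7.png",np.hstack([a,b]))
E
```

```text
knob [[ 3  8 16 11 74]] [(array([335.28378378, 116.85135135]), array([ 0.46943565, -0.16132948]))]
knob [[  4   7  15  11 135]] [(array([453.67407407, 125.74814815]), array([ 0.46842785, -0.30521205]))]
press disc (array([ 0.47250162, -0.16372213]), np.float64(0.019626333768541518))
lid skirt (array([ 0.46909656, -0.31467484]), np.float64(0.034234700708861074))
```

View pics/o7.png

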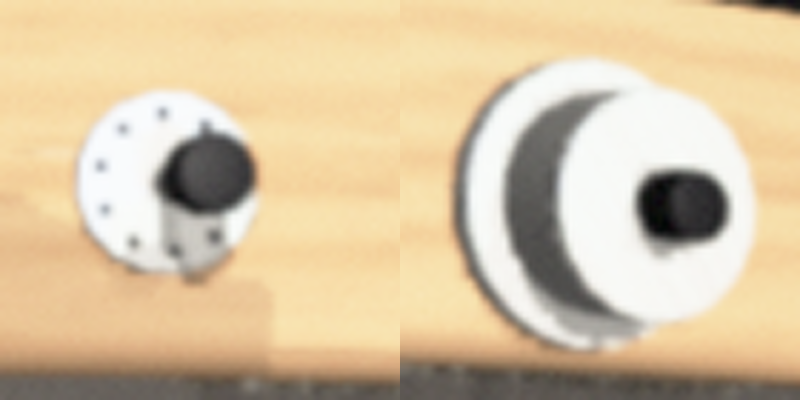

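Knob top and disc agree: the press is at about (.472,-.1637).

```bash

python3 -m inch '[[0.115,-0.085,0,0,-0.2],[0.115,-0.085,0,0,-0.2],[0.114,-0.085,0,0,-0.2],[0,0,-0.2,0,-0.2],[0,0,-0.2,0,-0.2],[0,0,-0.2,0,-0.2],[0,0,-0.08,0,-0.2],[0,0,-0.03,0,-0.2],[0,0,0,0,-0.2],[0,0,0,0,-0.2]]'
python3 -m inch '[[0,0,0,0,0.9],[0,0,0,0,0.9],[0,0,0,0,0.9],[0,0,0,0,0.9],[0,0,0,0,0.9]]' 25
python3 -m inch '[[0,0,0.1,0,0.9],[0,0,0.2,0,0.9],[0,0,0.2,0,0.9],[0,0,0.25,0,0.9],[0,0,0.1,0,0.9],[0,0,0,0,0.9],[0,0,0,0,0.9]]'
```

```text
t: 20.05
position: [0.4735, -0.1646, 0.0446]
orientation: [0.001, 1.0, -0.001, 0.001]
force: [-0.1, 0.3, -0.4]
opening: 0.0562
grasp_force: 0.0
t: 20.68
position: [0.4723, -0.1646, 0.0435]
orientation: [0.0, 1.0, -0.001, -0.0]
force: [-0.5, 0.1, 0.6]
opening: 0.0156
grasp_force: 25.0
t: 21.55
position: [0.4714, -0.1641, 0.2543]
orientation: [-0.001, 1.0, -0.001, -0.001]
force: [-0.1, -0.2, -0.5]
opening: 0.0152
grasp_force: 25.0
```

```bash

python3 -m inch '[[-0.072,0.19,0,0,0.9],[-0.072,0.19,0,0,0.9],[-0.072,0.19,0,0,0.9],[-0.072,0.19,0,0,0.9],[0,0,0,0,0.9],[0,0,0,0,0.9],[0,0,0,0,0.9]]'
python3 - <<'E'
from h import *
cw=camera_model("wrist");im=snapshot("wrist");cv2.imwrite("pics/w8.png",im);np.save("w8.npy",cw["pose"])
print(ctrl.sense()["position"],proj(cw,(.4862,.0253,.142),True),proj(cw,(.4862,.0253,.102),True))
E
```

```text
t: 22.42
position: [0.4007, 0.0245, 0.2553]
orientation: [0.0, 1.0, -0.002, -0.001]
force: [0.1, -0.4, -0.9]
opening: 0.0153
grasp_force: 25.0
[0.40074158 0.02445099 0.25541401] (np.float64(275.7592493757613), np.float64(111.01118925812466)) (np.float64(275.80511804906735), np.float64(113.11921985328301))
```

View pics/w8.png

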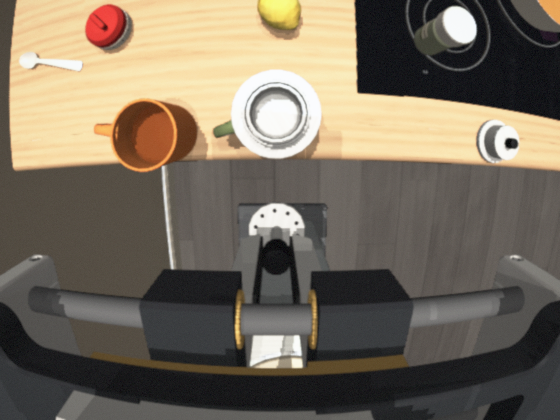

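The chamber mouth is near (276,112) inside the plate, and the held press disc is at about (276,232).

```bash
python3 - <<'E'
from h import *
cw=dict(camera_model("wrist"));cw["pose"]=np.load("w8.npy");im=cv2.imread("pics/w8.png")
print("disc",radial(im,276.5,113.5,38,52,-150,120,cw,.1015))
for r in((24,40),(20,33)):print("chamber rim out",radial(im,276,111.5,*r,0,360,cw,.142))
print("press disc", radial(im,276,230,20,36,-170,-10,cw,.2553-.0435+.006))
print(proj(cw,(.4007,.0245,.2178),True))
E
```

```text
disc (array([0.48613029, 0.02531378]), np.float64(0.04610828732674422))
chamber rim out (array([0.48482797, 0.02545898]), np.float64(0.026427239300756522))
chamber rim out (array([0.48486504, 0.02544336]), np.float64(0.026426890401656054))
press disc (array([0.40050933, 0.02507379]), np.float64(0.01939240057066813))
(np.float64(277.1352283160331), np.float64(229.55069735949183))
```

```bash

python3 -m inch '[[0.17,0.001,0,0,0.9],[0.168,0,0,0,0.9],[0,0,-0.12,0,0.9],[0,0,-0.08,0,0.9],[0,0,0,0,0.9],[0,0,0,0,0.9],[0,0,-0.05,0,0.9],[0,0,-0.05,0,0.9],[0,0,-0.05,0,0.9],[0,0,0,0,0.9]]'
python3 -m inch '[[0,0,-0.03,0,0.9],[0,0,-0.03,0,0.9],[0,0,-0.01,0,0.9],[0,0,0,0,0.9],[0,0,0,0,0.9],[0,0,0,0,0.9]]'
```

```text
t: 23.72
position: [0.4838, 0.0259, 0.1671]
orientation: [-0.0, 1.0, -0.001, -0.001]
force: [0.2, -1.3, -0.5]
opening: 0.015
grasp_force: 25.0
t: 24.48
position: [0.4851, 0.0257, 0.1513]
orientation: [0.0, 1.0, -0.001, 0.0]
force: [-0.8, 0.9, 0.3]
opening: 0.0153
grasp_force: 25.0
```

```bash

python3 -m inch '[[0,-0.003,-0.006,0,0.9],[0,0,-0.005,0,0.9],[0,0,0,0,0.9],[0,0,0,0,0.9]]'
python3 -m inch '[[0,0,0,0,0.5],[0,0,0,0,0.2],[0,0,0,0,0],[0,0,0,0,0],[0,0,0,0,0]]'
python3 -m inch '[[0,0,0.05,0,0],[0,0,0.2,0,0],[0,0,0.15,0,0],[-0.2,-0.1,0,0,-0.5],[-0.2,-0.2,0,0,-0.5],[0.0,-0.24,0,0,-0.5],[0.0,-0.24,0,0,-0.5],[0.0,-0.24,0,0,-0.5],[0,0,0,0,-0.5],[0,0,0,0,-0.5]]'
python3 - <<'E'
from h import *
cw=camera_model("wrist");im=snapshot("wrist");cv2.imwrite("pics/w9.png",im);np.save("w9.npy",cw["pose"])
print(ctrl.sense()["position"],proj(cw,(.469,-.312,.058),True),proj(cw,(.469,-.312,.003),True))
E
```

```text
t: 24.98
position: [0.4849, 0.0249, 0.1483]
orientation: [0.0, 1.0, -0.001, 0.0]
force: [-0.5, -1.3, 0.4]
opening: 0.0156
grasp_force: 25.0
t: 25.6
position: [0.4849, 0.025, 0.1482]
orientation: [0.0, 1.0, -0.001, -0.0]
force: [-0.2, -0.7, 0.9]
opening: 0.0469
grasp_force: 0.0
t: 26.85
position: [0.3905, -0.2239, 0.2486]
orientation: [-0.0, 1.0, -0.001, 0.0]
force: [-0.4, -0.2, 0.1]
opening: 0.0704
grasp_force: 0.0
[ 0.39059061 -0.22323734  0.24858721] (np.float64(353.67259986691676), np.float64(122.55753089637918)) (np.float64(343.9809870723212), np.float64(123.21094572403443))
```

View pics/w9.png

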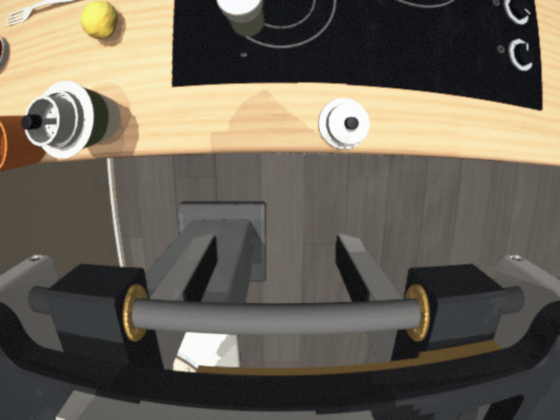

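The press stands in the chamber (knob at (33,121)). The lid's knob is at (352,123) and its skirt is centred near (344,124).

```bash
python3 - <<'E'
from h import *
cw=dict(camera_model("wrist"));cw["pose"]=np.load("w9.npy");im=cv2.imread("pics/w9.png")
print("skirt",radial(im,344,124,18,34,90,330,cw,.003),radial(im,344,124,18,34,0,360,cw,.003))
g=(im.max(2)<80).astype(np.uint8)[112:135,340:364]
n,l,st,ce=cv2.connectedComponentsWithStats(g);c=ce[1+np.argmax(st[1:,4])]+[340,112];print(c,st[1:],onplane(cw,*c,.055,True))
E
```

```text
skirt (array([ 0.46925502, -0.31223656]), np.float64(0.03393194551009435)) (array([ 0.46943919, -0.3122358 ]), np.float64(0.03391722844459114))
[351.20652174 123.64130435] [[ 5  6 13 11 92]] [ 0.4676944  -0.30978121]
```

```bash

python3 -m inch '[[0.157,-0.177,0,0,-0.2],[0.157,-0.177,0,0,-0.2],[0,0,-0.2,0,-0.2],[0,0,-0.2,0,-0.2],[0,0,-0.2,0,-0.2],[0,0,-0.15,0,-0.2],[0,0,-0.05,0,-0.2],[0,0,-0.018,0,-0.2],[0,0,0,0,-0.2],[0,0,0,0,-0.2]]'
python3 -m inch '[[0,0,0,0,0.9],[0,0,0,0,0.9],[0,0,0,0,0.9],[0,0,0,0,0.9],[0,0,0,0,0.9]]'
python3 -m inch '[[0,0,0.1,0,0.9],[0,0,0.2,0,0.9],[0,0,0.2,0,0.9],[0,0,0.25,0,0.9],[0,0,0.16,0,0.9],[0,0,0,0,0.9],[0,0,0,0,0.9]]'
python3 -m inch '[[-0.05,0.225,0,0,0.9],[-0.05,0.225,0,0,0.9],[-0.05,0.225,0,0,0.9],[-0.05,0.225,0,0,0.9],[-0.05,0.225,0,0,0.9],[-0.05,0.225,0,0,0.9],[0,0,0,0,0.9],[0,0,0,0,0.9],[0,0,0,0,0.9]]'
python3 - <<'E'
from h import *
cw=camera_model("wrist");im=snapshot("wrist");cv2.imwrite("pics/w10.png",im);np.save("w10.npy",cw["pose"])
print(ctrl.sense()["position"])
E
```

```text
t: 28.15
position: [0.4701, -0.3134, 0.0452]
orientation: [0.001, 1.0, -0.001, 0.001]
force: [-0.5, 0.4, -0.1]
opening: 0.0566
grasp_force: 0.0
t: 28.78
position: [0.4691, -0.3127, 0.0437]
orientation: [-0.0, 1.0, -0.001, -0.0]
force: [0.1, 0.0, -0.7]
opening: 0.0151
grasp_force: 25.0
t: 29.65
position: [0.4684, -0.3121, 0.2696]
orientation: [-0.001, 1.0, -0.001, -0.001]
force: [0.7, -0.4, -1.4]
opening: 0.0153
grasp_force: 25.0
t: 30.78
position: [0.3942, 0.0236, 0.2704]
orientation: [0.0, 1.0, -0.002, -0.001]
force: [0.2, -0.4, -0.8]
opening: 0.0152
grasp_force: 25.0
[0.39435685 0.02356952 0.27057766]
```

View pics/w10.png

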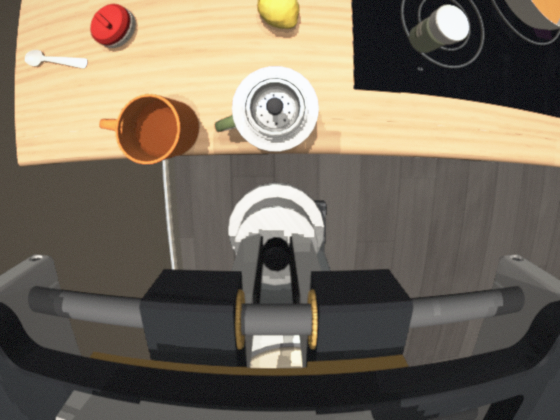

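The press knob is centred in the chamber at (274,106); the held lid's skirt is near (276,229) and upright.

```bash
python3 - <<'E'
from h import *
cw=dict(camera_model("wrist"));cw["pose"]=np.load("w10.npy");im=cv2.imread("pics/w10.png")
print("chamber rim",radial(im,275.5,107.5,24,38,0,360,cw,.142),radial(im,275.5,107.5,27,36,180,360,cw,.142))
z=.2706-.0437
print("skirt", radial(im,276,229,36,60,-165,-15,cw,z+.007),proj(cw,(.3944,.0236,z+.007),True))
E
```

```text
chamber rim (array([0.48472813, 0.02542427]), np.float64(0.026523209857618125)) (array([0.48440973, 0.02530078]), np.float64(0.02673662601638479))
skirt (array([0.39335455, 0.02470723]), np.float64(0.03340784537816099)) (np.float64(277.21395561711375), np.float64(229.7924195494366))
```

```bash

python3 -m inch '[[0.183,0.003,0,0,0.9],[0.182,0,0,0,0.9],[0,0,-0.12,0,0.9],[0,0,-0.1,0,0.9],[0,0,0,0,0.9],[0,0,0,0,0.9],[0,0,-0.04,0,0.9],[0,0,-0.04,0,0.9],[0,0,0,0,0.9],[0,0,0,0,0.9]]'
python3 -m inch '[[0,0,-0.02,0,0.9],[0,0,-0.02,0,0.9],[0,0,-0.012,0,0.9],[0,0,0,0,0.9],[0,0,0,0,0.9],[0,0,0,0,0.9]]'
```

```text
t: 32.08
position: [0.4855, 0.0256, 0.1963]
orientation: [0.0, 1.0, -0.001, 0.0]
force: [-0.2, 0.1, -0.5]
opening: 0.0153
grasp_force: 25.0
t: 32.83
position: [0.4856, 0.0255, 0.1834]
orientation: [0.0, 1.0, -0.001, 0.0]
force: [-0.1, 0.3, -0.2]
opening: 0.0149
grasp_force: 25.0
```

```bash

python3 -m inch '[[0,-0.004,-0.008,0,0.9],[0,0,-0.006,0,0.9],[0,0,-0.004,0,0.9],[0,0,0,0,0.9],[0,0,0,0,0.9]]'
```

```text
t: 33.45
position: [0.4855, 0.0246, 0.1787]
orientation: [0.0, 1.0, -0.001, 0.0]
force: [-0.2, 0.2, -1.2]
opening: 0.0153
grasp_force: 25.0
```

```bash

python3 -m inch '[[0,0,-0.003,0,0.9],[0,0,0,0,0.9],[0,0,0,0,0.9]]'
python3 -m inch '[[0,0,0,0,0.5],[0,0,0,0,0.2],[0,0,0,0,0],[0,0,0,0,0],[0,0,0,0,0]]'
python3 -m inch '[[0,0,0.05,0,0],[0,0,0.2,0,0],[0,0,0.15,0,0],[-0.2,-0.1,0,0,0],[-0.2,-0.2,0,0,0],[0,-0.2,0,0,0],[0,-0.2,0,0,0],[0,0,0,0,0],[0,0,0,0,0]]'
python3 - <<'E'
from h import *
s=snapshot("scene");w=snapshot("wrist");cv2.imwrite("pics/s11.png",s);cv2.imwrite("pics/w11.png",w)
o=np.hstack([cv2.resize(s[160:310,170:320],(400,400),interpolation=cv2.INTER_CUBIC),cv2.resize(w[20:200,0:180],(400,400),interpolation=cv2.INTER_CUBIC)]);cv2.imwrite("pics/o11.png",o)
E
```

```text
t: 33.83
position: [0.4856, 0.0245, 0.1785]
orientation: [0.0, 1.0, -0.001, 0.0]
force: [-0.8, 0.4, 5.2]
opening: 0.0155
grasp_force: 25.0
t: 34.45
position: [0.4854, 0.0245, 0.1779]
orientation: [0.0, 1.0, -0.001, -0.0]
force: [-0.6, -0.9, -0.5]
opening: 0.0468
grasp_force: 0.0
t: 35.58
position: [0.3912, -0.1443, 0.2785]
orientation: [-0.0, 1.0, -0.001, 0.0]
force: [-0.2, 0.6, -0.1]
opening: 0.047
grasp_force: 0.0
```

View pics/o11.png

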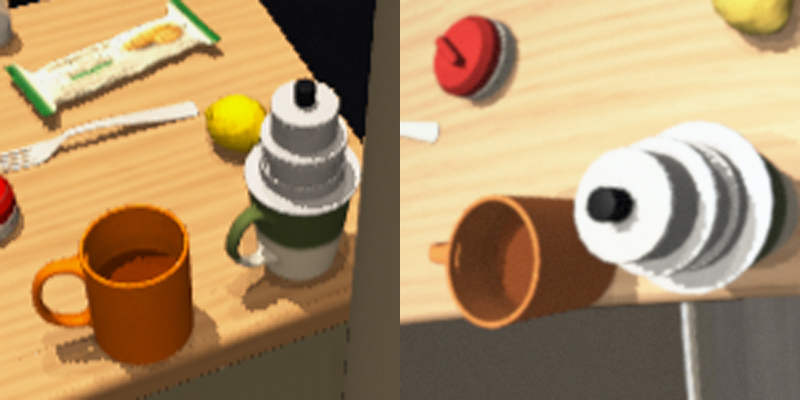

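The stack is upright with the lid seated level, the bystanders are untouched and the gripper is clear, so I'm handing in.

```bash
python3 -c "
from rig import close_job
print(close_job())"
```

```text
the job is handed in; nothing more can be done
None
```

The coffee filter is built on the green-and-cream mug in the order asked (plate, chamber, press, lid), each piece seated and released before the next, and the job was handed in at about 36 s with the mug upright and the orange mug and timer untouched.

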